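# Rebuild the fan-cooled card module

### The job

Put the module together from the bottom up: first slide both circuit cards down into the cage until they are fully seated, the card with the blue handle in the blue guides and the card with the yellow handle in the yellow guides. Then lay the grey cover plate flat, square and centred on top of the cage with its two ribs upward and running the same way as the cards, and last stand the fan unit upright in the trough between the cover's ribs, centred along it.

Things in the scene. Friction and masses are not known exactly. Their poses are not given: they have to be found in the camera images.
- cage: Fixed open aluminium card cage, 84 (x) x 84 (y) x 58 high: 6 mm base plate and two upright end plates 4 thick at y = +-38; open at the x sides. It holds two pairs of guides, at x = -28 and +28. Origin: centre of its underside on the bench; z up. The cover rests on the end plates, 58 mm above the origin.
- guides_blue: Fixed pair of blue card guides facing along y, in either bay of the cage. Origin midway between them on the cage floor, 6 mm above the bench: a seated card has its origin here, its y along this y (either way). Grooves 6 wide (x), flaring above z = 40 to about 15 at z = 50; groove bottoms at y = +-33, walls reach in to y = +-23, so 46 mm between them are free for fingers.
- guides_yellow: Fixed pair of yellow card guides facing along y, in either bay of the cage. Origin midway between them on the cage floor, 6 mm above the bench: a seated card has its origin here, its y along this y (either way). Grooves 6 wide (x), flaring above z = 40 to about 15 at z = 50; groove bottoms at y = +-33, walls reach in to y = +-23, so 46 mm between them are free for fingers.
- stand: Fixed black bench stand holding the two cards at the start, 84 (x) x 64 (y); base 5 thick, with two open slots along y at x = -28 and +28, each 5.5 wide between ridges that reach 19 mm above the bench. The cards stand on its base, 5 mm above the bench, and lift straight out. Origin: centre of its underside.
- card_blue: Loose circuit card, blue handle bar on top, upright in either slot of the stand. Green board 4 thick (x), 60 long (y), 50 high (z), bottom corners chamfered 10 mm; about 60 g. Handle 10 thick (x), 36 long (y), centred, from z = 36 to 50: grasp it across x. Origin: centre of the bottom edge; z up. Either way round (half turn about z) is equally good.
- card_yellow: Loose circuit card, yellow handle bar on top, upright in either slot of the stand. Green board 4 thick (x), 60 long (y), 50 high (z), bottom corners chamfered 10 mm; about 60 g. Handle 10 thick (x), 36 long (y), centred, from z = 36 to 50: grasp it across x. Origin: centre of the bottom edge; z up. Either way round (half turn about z) is equally good.
- cover: Loose grey cover plate, about 180 g, 84 (x) x 92 (y) x 6 thick, flat on the bench; on top two ribs along y, 5 thick, 60 long, z = 6 to 24, at x = +-18: grasp across them (41 mm over the outsides). Trough between them 31 wide, floor at z = 6. Origin: centre of its underside; z up. In place: origin over the cage's, y along the cage's y (either way round).
- towel_box: Bystander to steer clear of (fixed): tall white towel roll, about 124 across, top 385 above the bench, standing on a black box 180 (x) x 160 (y) x 105 high, at the back of the work area. Origin: centre of the box's underside. A gripper or wrist swung straight across in front of it far out can hit it: draw the arm in when crossing.
- fan: Loose fan unit (about 90 g): two small fans in one cream frame with a yellow top, 21 thick (x) x 84 long (y) x 42 high (z), standing upright on its long edge. Grasp across x near the top. Origin: centre of its underside; z up. In place it stands on the trough floor with its y axis along the cover's y axis.
Mind the look-alikes: they are no part of the job. What is shaped like the fan but red or turquoise is not meant.

How it is judged:
By the outcome, as a careful person would: the job done as asked, in the order asked, and still so for the second after the job is handed in, with the robot touching nothing.
It also fails if it takes over 115 s, if anything falls off the work surface, if the arm or the gripper's body presses on something with over 40 N, if the wrist force passes 120 N, or if a joint passes its speed limit or range.

### The arm

A 7-joint arm with a two-finger parallel gripper is mounted at the origin on a cart in front of the work surface, level with it; the furniture and walls round the work are solid. World frame = base frame: x ahead of the robot, y to its left, z up, the work surface at z = 0. Lengths are in m, angles in rad, forces in N, time in s.
With the tool pointing down it reaches from about 0.425 to 0.925 m from the base axis. Payload 6.8 kg.
Tool frame: the origin (TCP) lies on the centre line of the jaws, within the pads' length; the fingertips stand 8 mm ahead of it and the grasp point (between the pads) lies 11 mm behind it (bot.tips_ahead is the distance from the TCP to the fingertips, in m); z points along the fingers, y is the line along which they close (so a half turn about z gives the same grasp; the last joint's range is limited). The gripper opens to 85 mm and grips with 20 to 120 N. Pads are 22 mm wide; open, the fingers measure 114 mm over their backs; the gripper's body (76 mm by 85 mm) begins 54 mm behind the grasp point. The pads swing forward as they close: fully open they stand 13 mm farther back than shut.
Start: joints at [1.122, 0.477, 0.022, 1.555, -0.011, 1.109, -0.083], TCP at [0.226, -0.636, 0.239] pointing down, gripper open.
Joint ranges: [-2.96, 2.96], [-0.34, 2.1], [-1.41, 1.46], [0.24, 2.44], [-1.37, 4.51], [0.17, 1.92], [-2.96, 2.96]. Speed limits (rad/s): [2.39, 2.39, 3.14, 3.14, 3.14, 3.14, 3.14].

### API

Orientations are given as a unit quaternion [w, x, y, z].
In Python, from station import bot gives the robot as it stands.
- The arm moves only by the tool send_rows, never from a script. Its argument "deltas" is text: rows parted by semicolons, each of 4 numbers parted by spaces: the shift along the tool's x, y, z in m, then the turn about the tool's z in degrees. In form: x y z spin; .... A call has 1 to 5 rows; each row is the pose to reach, as a shift and turn from the pose commanded when the call began, along the tool's axes at that moment; what a row does not reach only later rows make up. A row lasts 1/10 s, in which the tool goes at most 50 mm and 8.59 degrees, less where a joint would pass 70% of its speed; a pose out of reach is approached as far as the arm can. A call with a gripper value outside its range is refused whole. "claw" is the opening, from 0 (shut) to 1 (fully open), set as the call begins (left out, the last holds). The fingers move at their own pace and stop on an object; "force" is the grip in N (left out, the last holds). Time passes only in rows, so rows that repeat a pose let the fingers close. It gives the time, the measured TCP pose, the force, the opening and the grip force at its end, in the units of the state.
- bot.get_obs(): the state, without advancing time (a new reading comes with each control period).
- bot.read_camera(name): name is "scene" or "side" or "wrist"; returns a dict with "img" (400x640x3 uint8, red, green, blue), "depth" (400x640 float32, m along the optical axis (not along the pixel's ray), 0 where there is no reading), "fx", "fy", "cx", "cy" (pixels), "camera_from_world" (4x4, takes a point from world to camera coordinates). Camera axes: x right, y up, looking along -z (the intrinsics and any distortion apply to the point x, -y, -z); pixel columns grow to the right and rows downward; lengths in m; the calibration is good to about 2 mm. A picture is of the moment at which its call begins.
- bot.hand_in(): hands the job in; it is judged then, once.
Trained networks look in a picture, given as the dict that the camera call returned (one of the last four; its "shot" number tells which), for a name from the list of things; names that differ only in an ending like _2 or _b are one class to them, and where a whole thing is asked for, a point or a joint stands for the part that bears it (a point fixed in the world has none). Each returns a list of dicts, best first, with "confidence" (0 to 1); they miss things now and then, are a little off and sometimes report something else, mostly with a low value. They report only what shows in the picture. A call takes as long as a camera call. They do not tell look-alikes from the thing itself.
- bot.masks_of(picture, query): "mask" (400x640 bool, what is visible of it).
- bot.landmark_of(picture, query): "xyz" ([x, y, z] in m, in world coordinates, good to about 4 mm: a listed point, or the origin of a listed thing).
The state is a dict: "t": time; "q": joint angles; "joint_vel": joint speeds; "joint_torque": joint torques, N m; "eef_pos": TCP position; "tool_rot": TCP orientation; "contact_force": force on the tool from outside, world axes, zero at the start; "torque": the same for the moment, N m; "gripper_width": opening from 0.0 (shut) to 1.0 (fully open); "grasp_force": force on a finger pad.
Only numpy, scipy, OpenCV 4.12 (cv2) and the standard library are available. Lean on these libraries where they do the work, as an engineer would, in place of code of your own. Each camera call takes 0.05 s, during which the arm holds its last target. There are 200 camera calls.

## Working session

There is one attempt and no reset: what is moved stays moved. The work goes in short steps, Python scripts to look and compute and a tool call to move; the robot and the scene stay as the last step left them, time stands still between calls to the robot, and variables do not carry over. Pictures are saved under pics/ and viewed, at most 14 in all, crops included, and the job is handed in when it is done.

Besides the shell and the picture viewer there is one more tool, called by a JSON object that holds its "method" and its "body". send_rows: Moves the arm, as the interface text tells. Its arguments: {"type":"object","properties":{"deltas":{"type":"string"},"claw":{"type":"number"},"force":{"type":"number"}},"required":["deltas"]}

```bash
mkdir -p pics; ls
cat > h.py <<'E'
import numpy as np, cv2
from station import bot
def save(p,n,crop=None,s=1):
    im=p["img"][:,:,::-1]
    if crop: im=im[crop[1]:crop[3],crop[0]:crop[2]]
    cv2.imwrite("pics/"+n,cv2.resize(im,None,fx=s,fy=s,interpolation=cv2.INTER_CUBIC))
def cloud(p):
    v,u=np.mgrid[0:400,0:640]; d=p["depth"]
    c=np.stack([(u-p["cx"])/p["fx"]*d,-(v-p["cy"])/p["fy"]*d,-d,np.ones_like(d)],-1)
    w=c@np.linalg.inv(p["camera_from_world"]).T
    w=w[...,:3]; w[d==0]=np.nan
    return w
E
python3 - <<'E'
from h import *
for n in ("scene","side"):
    p=bot.read_camera(n); save(p,n+"0.png")
    for q in ("cage","guides_blue","guides_yellow","stand","card_blue","card_yellow","cover","fan","towel_box"):
        print(n,q,[(np.round(r["xyz"],3).tolist(),round(r["confidence"],2)) for r in bot.landmark_of(p,q)][:4])
o=bot.get_obs(); print(o["t"],o["eef_pos"],o["tool_rot"])
E
```

```text
pics
scene cage [([0.442, -0.121, -0.002], 0.72), ([0.409, -0.129, 0.006], 0.25)]
scene guides_blue [([0.408, -0.128, 0.005], 0.82)]
scene guides_yellow [([0.461, -0.108, 0.006], 0.64)]
scene stand [([0.56, -0.011, -0.003], 0.5)]
scene card_blue [([0.529, -0.021, 0.004], 0.77)]
scene card_yellow []
scene cover [([0.367, -0.284, -0.001], 0.79)]
scene fan [([0.654, -0.351, 0.0], 0.96), ([0.616, 0.118, 0.004], 0.95), ([0.303, -0.4, -0.001], 0.77), ([0.548, -0.369, -0.001], 0.65)]
scene towel_box []
side cage [([0.436, -0.115, 0.0], 0.86)]
side guides_blue [([0.413, -0.125, 0.01], 0.49)]
side guides_yellow [([0.464, -0.106, 0.002], 0.69)]
side stand [([0.555, -0.009, -0.001], 0.84)]
side card_blue [([0.532, -0.019, 0.004], 0.49)]
side card_yellow [([0.582, 0.001, 0.006], 0.75), ([0.436, -0.114, 0.0], 0.56)]
side cover [([0.37, -0.278, 0.0], 0.72)]
side fan [([0.615, 0.11, 0.002], 0.82), ([0.551, -0.367, -0.002], 0.79), ([0.658, -0.353, -0.002], 0.51)]
side towel_box [([0.369, -0.275, -0.001], 0.72)]
1.0 [ 0.22561448 -0.63619298  0.23930025] [2.63691163e-06 9.85518680e-01 1.69566896e-01 8.42073170e-06]
```

View pics/scene0.png

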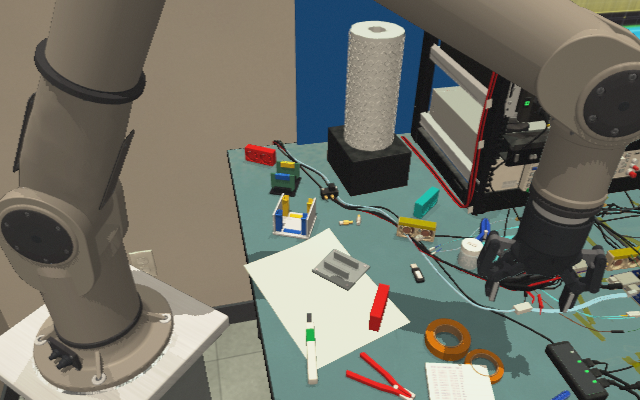

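View pics/side0.png

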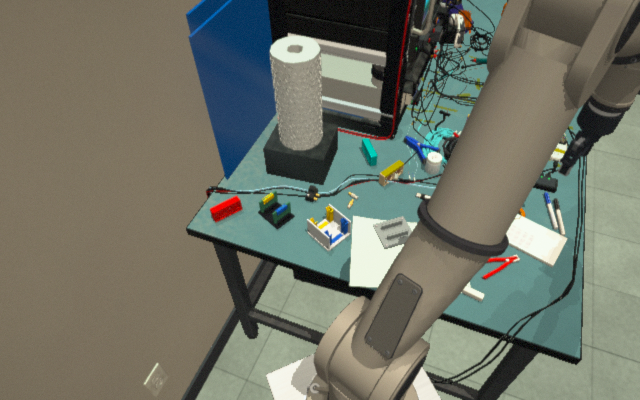

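The scene picture shows the stand at (285,180), cage at (295,215) with blue guides near the robot, and cover at (341,268). Fan-shaped candidates: red (260,155), red (379,307), turquoise (427,202), and cream with a yellow top (416,227). The cream one fits the description; I'll check it in a crop and measure yaws.

```bash
cat >> h.py <<'E'
def rect(p,m,zlo,zhi):
    w=cloud(p); ok=m&(w[...,2]>zlo)&(w[...,2]<zhi)
    q=w[ok]
    (c,s,a)=cv2.minAreaRect(q[:,:2].astype(np.float32)*1000)
    return np.round(c,1),np.round(s,1),round(a,1),len(q),np.round(np.median(q[:,2]),4)
E
python3 - <<'E'
from h import *
p=bot.read_camera("scene"); save(p,"crop1.png",(235,140,455,290),3.6)
for q,lo,hi in (("cage",.045,.07),("cover",.003,.012),("cover",.018,.03),("fan",.035,.05),("card_blue",.03,.07),("card_yellow",.03,.07),("stand",.012,.07)):
    for r in bot.masks_of(p,q)[:5]:
        m=r["mask"]; ys,xs=np.nonzero(m)
        try: print(q,round(r["confidence"],2),int(xs.mean()),int(ys.mean()),*rect(p,m,lo,hi))
        except Exception as e: print(q,"none")
E
```

```text
cage 0.84 298 220 [ 434.7 -120.5] [79.7 80.3] 19.9 109 0.0555
cover 0.83 340 268 [ 369.3 -278.4] [95.3 86.7] 85.5 926 0.0054
cover 0.83 340 268 [ 368.  -279.9] [60.4 43.9] 86.6 170 0.0219
fan 0.79 259 154 [614.4 110.1] [24.4 79.7] 8.2 161 0.0405
fan 0.78 378 306 [ 300.1 -399.9] [82.1 20.2] 13.7 387 0.0416
fan 0.64 425 202 [ 657.8 -351.5] [23.4 85.3] 81.2 222 0.0413
fan 0.57 416 228 [ 549.9 -370.7] [26.7 83. ] 17.4 309 0.0414
card_blue 0.53 282 179 [531.7 -20.6] [17.8 60.1] 19.0 216 0.0452
card_yellow 0.6 288 168 [573.    1.4] [54.  57.5] 76.0 195 0.0442
stand 0.67 285 189 [493.8 -35.9] [79.4 50.5] 15.5 62 0.0167
```

View pics/crop1.png

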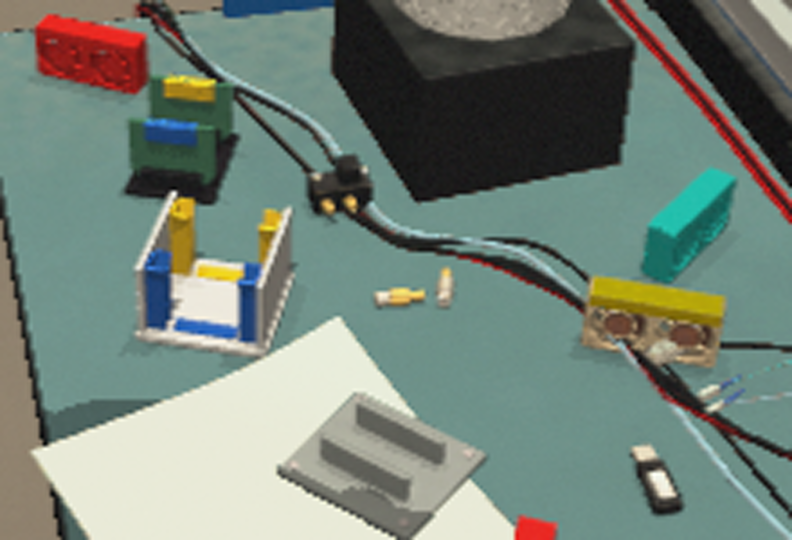

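The crop confirms it: the cream frame with two fans and a yellow top at crop (655,320) is the fan. I'm setting off towards the stand.

```bash
cat >> h.py <<'E'
def st():
    o=bot.get_obs(); q=o["tool_rot"]; psi=2*np.degrees(np.arctan2(q[2],q[1]))
    return o,np.array(o["eef_pos"]),psi
def go(x,y,z,psi):
    "print shift/turn in tool axes from the present pose to world target (tool down, tool x heading psi deg)"
    o,e,a=st(); r=np.radians(a); d=np.array([x,y,z])-e
    turn=-((psi-a+180)%360-180)
    print("go: %.4f %.4f %.4f %.2f"%(d[0]*np.cos(r)+d[1]*np.sin(r),d[0]*np.sin(r)-d[1]*np.cos(r),-d[2],turn),"| t %.1f at"%o["t"],np.round(e,4),round(a,2))
E
python3 -c "
from h import *
print(bot.tips_ahead); go(.53,-.02,.2,110)"
```

```text
0.008
go: 0.4928 -0.4790 0.0393 -90.48 | t 1.4 at [ 0.2256 -0.6362  0.2393] 19.52
```

{"method": "send_rows", "body": {"deltas": "0.034 -0.033 0 -8; 0.068 -0.066 0 -16; 0.102 -0.1 0 -24; 0.137 -0.133 0 -32; 0.171 -0.166 0 -40", "claw": 0.4}}

```text
t: 1.9
eef_pos: [0.332, -0.4208, 0.2396]
tool_rot: [0.0, 0.867, 0.499, 0.0]
contact_force: [1.7, -0.6, -0.4]
gripper_width: 0.401
grasp_force: 0.0
```

```bash
python3 -c "
from h import *
go(.53,-.02,.2,110)"
```

```text
go: 0.4460 -0.0301 0.0396 -50.15 | t 1.9 at [ 0.332  -0.4208  0.2396] 59.85
```

{"method": "send_rows", "body": {"deltas": "0.05 -0.003 0 -8; 0.1 -0.006 0 -16; 0.15 -0.01 0 -24; 0.2 -0.013 0.01 -32; 0.25 -0.016 0.02 -40"}}

```text
t: 2.4
eef_pos: [0.4441, -0.1996, 0.2203]
tool_rot: [0.001, 0.644, 0.765, 0.0]
contact_force: [0.9, -0.4, 0.7]
gripper_width: 0.397
grasp_force: 0.0
```

```bash
python3 -c "
from h import *
go(.53,-.02,.2,110)"
```

```text
go: 0.1623 0.1153 0.0203 -10.17 | t 2.4 at [ 0.4441 -0.1996  0.2203] 99.83
```

{"method": "send_rows", "body": {"deltas": "0.04 0.028 0 -5; 0.08 0.057 0.01 -10; 0.12 0.085 0.02 -10.2; 0.162 0.115 0.02 -10.2; 0.162 0.115 0.02 -10.2"}}

```text
t: 2.9
eef_pos: [0.5321, -0.0143, 0.2004]
tool_rot: [-0.0, 0.571, 0.821, 0.003]
contact_force: [-0.7, 0.1, -1.8]
gripper_width: 0.401
grasp_force: 0.0
```

Run:
```python
from h import *
p=bot.read_camera("wrist"); save(p,"w1.png")
for q in ("card_blue","card_yellow","stand","cage"):
    print(q,[(np.round(r["xyz"],4).tolist(),round(r["confidence"],2)) for r in bot.landmark_of(p,q)][:2])
    for r in bot.masks_of(p,q)[:2]:
        try: print(q,round(r["confidence"],2),*rect(p,r["mask"],.047,.062))
        except Exception: print("none")
st0=st(); print(st0[1],st0[2])
```

```text
card_blue []
card_blue 0.79 [531.8 -19.7] [ 9.1 60. ] 20.0 550 0.0557
card_blue 0.22 [ 438.8 -117.9] [83.3 80.8] 19.0 867 0.0576
card_yellow [([0.5827, 0.0012, 0.0066], 0.65)]
card_yellow 0.65 [5.838e+02 4.000e-01] [10.  60.1] 21.5 648 0.0557
stand [([0.5586, -0.0118, -0.0059], 0.83)]
stand 0.8 [544.5   7.7] [71.5 19.9] 50.4 40 0.0552
cage [([0.4369, -0.1206, 0.0008], 0.69)]
cage 0.96 [ 438.8 -116.9] [83.4 79.2] 19.6 854 0.0576
[ 0.5295437  -0.02374183  0.1998946 ] 109.59766642283432
```

View pics/w1.png

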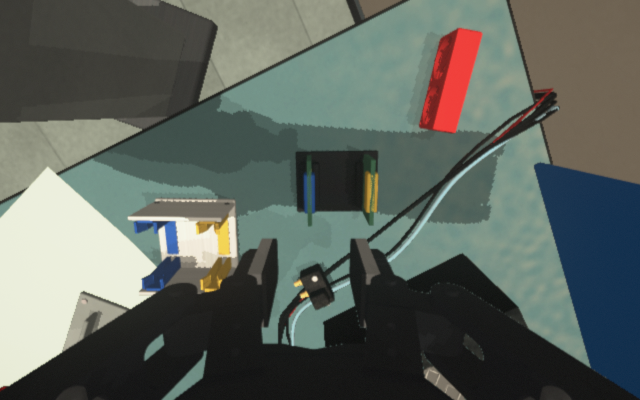

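The wrist view shows the blue card (309,190), yellow card (371,190) and cage (185,245). The depth fits agree on their poses, so I'm descending on the blue card.

```bash
python3 -c "
from h import *
go(.5318,-.0198,.037,110.3)"
```

```text
go: 0.0030 0.0034 0.1629 -0.70 | t 3.4 at [ 0.5295 -0.0237  0.1999] 109.6
```

{"method": "send_rows", "body": {"deltas": "0.003 0.0034 0.04 -0.7; 0.003 0.0034 0.08 -0.7; 0.003 0.0034 0.11 -0.7; 0.003 0.0034 0.13 -0.7; 0.003 0.0034 0.145 -0.7"}}

```text
t: 3.85
eef_pos: [0.5313, -0.0191, 0.0533]
tool_rot: [-0.001, 0.571, 0.821, -0.001]
contact_force: [0.0, 0.3, 0.4]
gripper_width: 0.398
grasp_force: 0.0
```

{"method": "send_rows", "body": {"deltas": "0 0 0.01 0; 0 0 0.018 0; 0 0 0.018 0; 0 0 0.018 0"}}

```text
t: 4.25
eef_pos: [0.5325, -0.0184, 0.0374]
tool_rot: [0.0, 0.571, 0.821, 0.0]
contact_force: [0.4, 1.1, 0.4]
gripper_width: 0.405
grasp_force: 0.0
```

```bash
python3 -c "
from h import *
go(.5318,-.0198,.037,110.3)"
```

```text
go: -0.0011 -0.0011 0.0004 0.12 | t 4.2 at [ 0.5325 -0.0184  0.0374] 110.42
```

Close enough; grip, then lift.

{"method": "send_rows", "body": {"deltas": "0 -0.001 0 0; 0 -0.001 0 0; 0 -0.001 0 0; 0 -0.001 0 0; 0 -0.001 0 0", "claw": 0, "force": 35}}

```text
t: 4.75
eef_pos: [0.5313, -0.0189, 0.0375]
tool_rot: [0.0, 0.571, 0.821, 0.0]
contact_force: [-2.1, -0.3, 6.8]
gripper_width: 0.109
grasp_force: 38.0
```

{"method": "send_rows", "body": {"deltas": "0 0 -0.01 0; 0 0 -0.03 0; 0 0 -0.06 0; 0 0 -0.09 0; 0 0 -0.1 0"}}

```text
t: 5.25
eef_pos: [0.5328, -0.0184, 0.1401]
tool_rot: [0.002, 0.57, 0.821, 0.001]
contact_force: [0.5, 0.3, -0.8]
gripper_width: 0.111
grasp_force: 37.0
```

```bash
python3 -c "
from h import *
go(.4125,-.1267,.14,109.5)"
```

```text
go: -0.0595 -0.1505 0.0001 0.93 | t 5.2 at [ 0.5328 -0.0184  0.1401] 110.43
```

{"method": "send_rows", "body": {"deltas": "-0.015 -0.038 0 0.9; -0.03 -0.076 0 0.9; -0.045 -0.114 0 0.9; -0.0595 -0.1505 0 0.9; -0.0595 -0.1505 0 0.9"}}

```text
t: 5.75
eef_pos: [0.4056, -0.1307, 0.1359]
tool_rot: [-0.002, 0.58, 0.815, -0.002]
contact_force: [0.2, -0.6, -0.9]
gripper_width: 0.114
grasp_force: 36.9
```

Run:
```python
from h import *
for n in ("wrist","scene","side"):
    p=bot.read_camera(n)
    if n=="wrist": save(p,"w2.png")
    for q in ("card_blue","guides_blue","guides_yellow","cage"):
        print(n,q,[(np.round(r["xyz"],4).tolist(),round(r["confidence"],2)) for r in bot.landmark_of(p,q)][:2])
        if q in("cage","card_blue"):
          for r in bot.masks_of(p,q)[:1]:
            try: print(*rect(p,r["mask"],*((.053,.061) if q=="cage" else (.12,.17))))
            except Exception: print("none")
print(st()[1:])
```

```text
wrist card_blue [([0.405, -0.133, 0.1044], 0.86)]
[ 407.1 -130.9] [10.1 60.7] 19.8 2645 0.154
wrist guides_blue [([0.4111, -0.1265, 0.0065], 0.59), ([0.4641, -0.1077, 0.002], 0.41)]
wrist guides_yellow [([0.4618, -0.1088, 0.0039], 0.74)]
wrist cage [([0.4344, -0.1181, 0.0017], 0.85)]
[ 438.4 -117.6] [83.9 79.6] 19.3 1382 0.0584
scene card_blue [([0.4118, -0.126, 0.1006], 0.76)]
[ 409.1 -128.5] [16.8 59.5] 22.6 255 0.137
scene guides_blue [([0.4091, -0.1255, 0.0071], 0.52)]
scene guides_yellow [([0.4634, -0.1108, 0.0045], 0.71)]
scene cage [([0.4406, -0.1226, -0.0026], 0.96)]
[ 434.3 -121. ] [74.9 79.3] 19.8 64 0.0569
side card_blue [([0.413, -0.1263, 0.101], 0.55)]
side guides_blue [([0.4396, -0.1138, 0.0017], 0.62), ([0.4109, -0.1277, 0.0092], 0.47)]
side guides_yellow [([0.4639, -0.1061, 0.0037], 0.58)]
side cage [([0.4366, -0.1164, 0.0034], 0.83)]
[ 432.3 -118.3] [76.1 82.9] 16.9 62 0.0567
(array([ 0.41077571, -0.12709889,  0.13679461]), np.float64(109.51949236817583))
```

View pics/w2.png

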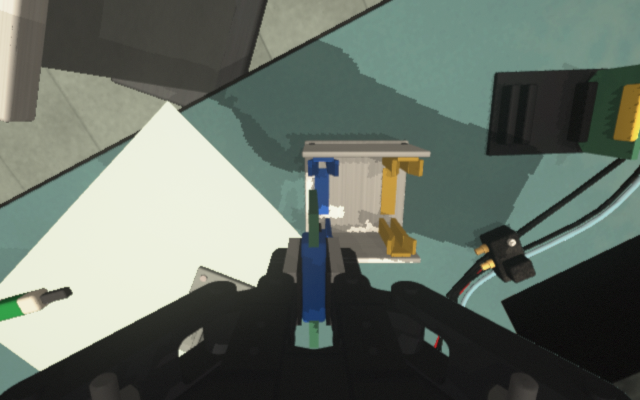

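{"method": "send_rows", "body": {"deltas": "0 0 0 0; 0 0 0 0"}}

```text
t: 7.0
eef_pos: [0.4108, -0.1271, 0.1368]
tool_rot: [0.0, 0.577, 0.817, 0.0]
contact_force: [0.3, -0.3, -0.8]
gripper_width: 0.11
grasp_force: 36.9
```

Run:
```python
from h import *
go(.412,-.1268,.085,109.4)
p=bot.read_camera("wrist"); print(st()[0]["q"])
for q,b in (("cage",(.053,.061)),("card_blue",(.12,.17))):
    r=bot.masks_of(p,q)[0]; print(*rect(p,r["mask"],*b))
```

```text
go: -0.0002 0.0012 0.0518 0.12 | t 7.0 at [ 0.4108 -0.1271  0.1368] 109.52
[ 0.64148957  0.2673757  -0.54887264  2.18439525  0.20624037  0.73829829
  0.29578983]
[ 438.4 -117.7] [82.8 80.2] 19.8 1273 0.0585
[ 412.6 -127.2] [10.5 61. ] 19.5 2693 0.1549
```

{"method": "send_rows", "body": {"deltas": "0 0 0.02 0; 0 0 0.04 0; 0 0 0.055 0; 0 0 0.065 0; 0 0 0.07 0"}}

```text
t: 7.65
eef_pos: [0.4105, -0.1269, 0.0661]
tool_rot: [-0.0, 0.577, 0.817, -0.0]
contact_force: [-0.5, 0.3, 0.9]
gripper_width: 0.107
grasp_force: 37.0
```

{"method": "send_rows", "body": {"deltas": "0 0 0.007 0; 0 0 0.014 0; 0 0 0.02 0; 0 0 0.025 0; 0 0 0.028 0"}}

```text
t: 8.15
eef_pos: [0.4107, -0.127, 0.0384]
tool_rot: [-0.0, 0.577, 0.817, -0.0]
contact_force: [-1.7, 1.7, 16.3]
gripper_width: 0.112
grasp_force: 39.8
```

{"method": "send_rows", "body": {"deltas": "0 0 0.001 0; 0 0 0.001 0; 0 0 0.001 0"}}

```text
t: 8.45
eef_pos: [0.4109, -0.127, 0.0384]
tool_rot: [0.0, 0.577, 0.817, -0.0]
contact_force: [-2.5, 0.5, 10.7]
gripper_width: 0.11
grasp_force: 38.7
```

{"method": "send_rows", "body": {"deltas": "0 0 -0.001 0; 0 0 -0.001 0; 0 0 -0.001 0", "claw": 0.35}}

```text
t: 8.75
eef_pos: [0.4109, -0.1271, 0.0388]
tool_rot: [0.0, 0.577, 0.817, 0.0]
contact_force: [0.6, 0.0, -0.1]
gripper_width: 0.349
grasp_force: 0.0
```

{"method": "send_rows", "body": {"deltas": "0 0 -0.01 0; 0 0 -0.03 0; 0 0 -0.06 0; 0 0 -0.08 0; 0 0 -0.08 0"}}

```text
t: 9.25
eef_pos: [0.4127, -0.1275, 0.1216]
tool_rot: [0.003, 0.577, 0.817, 0.001]
contact_force: [0.5, 0.1, 0.8]
gripper_width: 0.35
grasp_force: 0.0
```

```bash
python3 -c "
from h import *
go(.5838,.0004,.12,110.3)"
```

```text
go: 0.0634 0.2040 0.0016 -0.79 | t 9.2 at [ 0.4127 -0.1275  0.1216] 109.51
```

{"method": "send_rows", "body": {"deltas": "0.015 0.048 0 -0.8; 0.03 0.096 0 -0.8; 0.045 0.144 0 -0.8; 0.06 0.19 0 -0.8; 0.064 0.205 0 -0.8"}}

```text
t: 9.75
eef_pos: [0.5859, 0.0069, 0.1186]
tool_rot: [-0.0, 0.569, 0.822, 0.002]
contact_force: [-1.0, -0.1, 1.0]
gripper_width: 0.349
grasp_force: 0.0
```

{"method": "send_rows", "body": {"deltas": "0 0 0 0; 0 0 0 0"}}

```text
t: 9.95
eef_pos: [0.5815, 0.0014, 0.1178]
tool_rot: [-0.001, 0.571, 0.821, -0.001]
contact_force: [-0.0, -0.0, -0.2]
gripper_width: 0.348
grasp_force: 0.0
```

Run:
```python
from h import *
p=bot.read_camera("wrist")
for q in ("card_yellow","card_blue","cage"):
  for r in bot.masks_of(p,q)[:1]: print(q,*rect(p,r["mask"],.048,.062))
go(.5838,.0004,.037,110.3)
```

```text
card_yellow [583.5   1. ] [ 9.6 59.2] 20.6 974 0.0558
card_blue [ 412.2 -126.7] [11.6 59.6] 18.9 1568 0.056
cage [ 438.3 -117.8] [80.1 86.3] 15.6 2032 0.057
go: -0.0007 0.0021 0.0816 -0.07 | t 10.2 at [5.816e-01 3.000e-04 1.186e-01] 110.23
```

{"method": "send_rows", "body": {"deltas": "0 0.002 0.03 0; 0 0.002 0.05 0; 0 0.002 0.065 0; 0 0.002 0.075 0; 0 0.002 0.0815 0"}}

```text
t: 10.65
eef_pos: [0.5843, 0.0022, 0.0368]
tool_rot: [-0.0, 0.571, 0.821, -0.0]
contact_force: [-0.4, -0.4, 0.9]
gripper_width: 0.349
grasp_force: 0.0
```

{"method": "send_rows", "body": {"deltas": "0 0 0 0; 0 0 0 0; 0 0 0 0; 0 0 0 0; 0 0 0 0", "claw": 0}}

```text
t: 11.15
eef_pos: [0.584, 0.0022, 0.0374]
tool_rot: [-0.0, 0.571, 0.821, -0.0]
contact_force: [-3.8, -0.7, 0.5]
gripper_width: 0.11
grasp_force: 34.9
```

{"method": "send_rows", "body": {"deltas": "0 0 -0.01 0; 0 0 -0.03 0; 0 0 -0.06 0; 0 0 -0.09 0; 0 0 -0.1 0"}}

```text
t: 11.65
eef_pos: [0.5875, 0.0034, 0.1417]
tool_rot: [0.003, 0.571, 0.821, 0.003]
contact_force: [0.8, -0.2, 0.5]
gripper_width: 0.108
grasp_force: 34.2
```

```bash
python3 -c "
from h import *
go(.4648,-.1084,.137,109.5)"
```

```text
go: -0.0621 -0.1539 0.0047 0.83 | t 11.7 at [0.5875 0.0034 0.1417] 110.33
```

{"method": "send_rows", "body": {"deltas": "-0.016 -0.038 0 0.8; -0.031 -0.076 0 0.8; -0.046 -0.114 0 0.8; -0.061 -0.1515 0 0.8; -0.061 -0.1515 0 0.8"}}

```text
t: 12.15
eef_pos: [0.4594, -0.1117, 0.1367]
tool_rot: [-0.001, 0.58, 0.815, -0.002]
contact_force: [0.0, -0.4, -0.9]
gripper_width: 0.108
grasp_force: 34.4
```

{"method": "send_rows", "body": {"deltas": "0 0 0 0; 0 0 0 0; 0 0 0 0"}}

```text
t: 12.45
eef_pos: [0.4649, -0.1062, 0.1375]
tool_rot: [0.0, 0.576, 0.817, 0.001]
contact_force: [-0.5, -0.3, -1.0]
gripper_width: 0.112
grasp_force: 34.4
```

Run:
```python
from h import *
p=bot.read_camera("wrist"); go(.4636,-.1084,.137,109.5)
for q,b in (("cage",(.053,.061)),("card_yellow",(.12,.17)),("card_blue",(.05,.06))):
    r=bot.masks_of(p,q)[0]; print(q,*rect(p,r["mask"],*b))
```

```text
go: -0.0017 -0.0017 0.0004 0.14 | t 12.5 at [ 0.4647 -0.1062  0.1374] 109.64
cage [ 438.1 -117.7] [83.7 79.6] 19.4 1307 0.0584
card_yellow [ 466.6 -106.5] [10.6 60. ] 20.4 2821 0.1558
card_blue [ 411.9 -127.2] [10.1 59.3] 19.7 1049 0.0566
```

{"method": "send_rows", "body": {"deltas": "-0.001 -0.002 0.01 0.1; -0.001 -0.002 0.03 0.1; -0.001 -0.002 0.05 0.1; -0.001 -0.002 0.065 0.1; -0.001 -0.002 0.07 0.1"}}

```text
t: 13.15
eef_pos: [0.4626, -0.1084, 0.066]
tool_rot: [-0.0, 0.577, 0.816, 0.001]
contact_force: [1.2, -0.2, 0.7]
gripper_width: 0.11
grasp_force: 35.0
```

{"method": "send_rows", "body": {"deltas": "0 0 0.007 0; 0 0 0.014 0; 0 0 0.02 0; 0 0 0.025 0; 0 0 0.0285 0"}}

```text
t: 13.65
eef_pos: [0.4627, -0.1089, 0.0387]
tool_rot: [0.001, 0.578, 0.816, 0.0]
contact_force: [3.0, 1.4, 1.0]
gripper_width: 0.109
grasp_force: 35.1
```

{"method": "send_rows", "body": {"deltas": "0 0 0.001 0; 0 0 0.001 0; 0 0 0.001 0"}}

```text
t: 13.95
eef_pos: [0.4627, -0.1088, 0.0382]
tool_rot: [0.001, 0.578, 0.816, 0.0]
contact_force: [3.1, 0.9, 3.9]
gripper_width: 0.108
grasp_force: 35.3
```

{"method": "send_rows", "body": {"deltas": "0 0 0.001 0; 0 0 0.001 0; 0 0 0.001 0"}}

```text
t: 14.25
eef_pos: [0.4629, -0.1088, 0.0381]
tool_rot: [0.001, 0.578, 0.816, 0.0]
contact_force: [-0.5, 2.7, 17.1]
gripper_width: 0.109
grasp_force: 37.2
```

{"method": "send_rows", "body": {"deltas": "0 0 -0.001 0; 0 0 -0.001 0; 0 0 -0.001 0", "claw": 0.35}}

```text
t: 14.55
eef_pos: [0.4606, -0.1093, 0.0372]
tool_rot: [-0.001, 0.578, 0.816, -0.001]
contact_force: [-1.0, -0.2, -0.6]
gripper_width: 0.347
grasp_force: 0.0
```

{"method": "send_rows", "body": {"deltas": "0 0 -0.01 0; 0 0 -0.03 0; 0 0 -0.06 0; 0 0 -0.1 0; 0 0 -0.12 0"}}

```text
t: 15.05
eef_pos: [0.4629, -0.1089, 0.1609]
tool_rot: [0.001, 0.578, 0.816, 0.001]
contact_force: [0.9, -0.0, -0.0]
gripper_width: 0.349
grasp_force: 0.0
```

Run:
```python
from h import *
p=bot.read_camera("wrist"); save(p,"w3.png")
for q in ("card_yellow","card_blue"):
    r=bot.masks_of(p,q)[0]; print(q,*rect(p,r["mask"],.045,.07))
r=bot.masks_of(p,"cage")[0]; print(*rect(p,r["mask"],.053,.061))
go(.3687,-.279,.16,86)
```

```text
card_yellow [ 464.8 -111. ] [ 9.3 62.4] 19.4 759 0.0568
card_blue [ 412.1 -127.2] [11.7 59.4] 15.4 951 0.0565
[ 438.5 -118.3] [83.6 80.8] 19.3 1322 0.0585
go: -0.1292 -0.1442 -0.0019 23.41 | t 15.2 at [ 0.4618 -0.1092  0.1581] 109.41
```

{"method": "send_rows", "body": {"deltas": "-0.026 -0.029 0 6; -0.052 -0.058 0 12; -0.078 -0.087 0 18; -0.104 -0.116 0 23; -0.129 -0.144 0 23.4", "claw": 0.75}}

```text
t: 15.75
eef_pos: [0.3671, -0.2793, 0.1565]
tool_rot: [-0.001, 0.732, 0.681, -0.0]
contact_force: [1.0, -0.6, -0.3]
gripper_width: 0.751
grasp_force: 0.0
```

{"method": "send_rows", "body": {"deltas": "0 0 0 0; 0 0 0 0; 0 0 0 0"}}

```text
t: 16.05
eef_pos: [0.3692, -0.2772, 0.1571]
tool_rot: [-0.001, 0.731, 0.683, 0.0]
contact_force: [0.7, 0.2, 0.6]
gripper_width: 0.749
grasp_force: 0.0
```

Run:
```python
from h import *
p=bot.read_camera("wrist"); save(p,"w4.png")
for r in bot.masks_of(p,"cover")[:1]:
    print(*rect(p,r["mask"],.003,.01)); print(*rect(p,r["mask"],.016,.03))
print(bot.landmark_of(p,"cover")[:1])
go(.3687,-.279,.017,86)
```

```text
[ 368.7 -279. ] [92.  83.9] 85.5 8095 0.0069
[ 368.8 -279. ] [59.9 41.1] 85.3 878 0.0245
[{'xyz': [0.3698, -0.2843, -0.0036], 'confidence': 0.67}]
go: -0.0017 -0.0008 0.1405 0.16 | t 16.2 at [ 0.3697 -0.2773  0.1575] 86.16
```

View pics/w4.png

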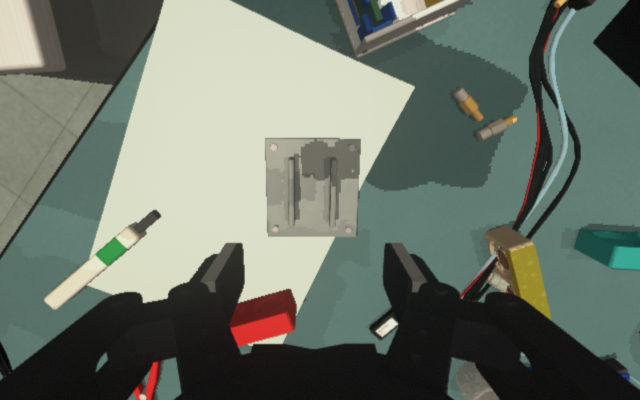

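{"method": "send_rows", "body": {"deltas": "-0.0017 -0.001 0.04 0.7; -0.0017 -0.001 0.08 0.7; -0.0017 -0.001 0.11 0.7; -0.0017 -0.001 0.13 0.7; -0.0017 -0.001 0.1415 0.7"}}

```text
t: 16.7
eef_pos: [0.3678, -0.2788, 0.0147]
tool_rot: [-0.001, 0.735, 0.678, -0.0]
contact_force: [0.1, 0.3, 0.4]
gripper_width: 0.754
grasp_force: 0.0
```

{"method": "send_rows", "body": {"deltas": "0 0 0 0; 0 0 0 0; 0 0 0 0; 0 0 0 0; 0 0 0 0", "claw": 0.3, "force": 50}}

```text
t: 17.2
eef_pos: [0.3683, -0.2805, 0.0169]
tool_rot: [0.001, 0.735, 0.678, 0.0]
contact_force: [0.3, 0.1, -1.5]
gripper_width: 0.468
grasp_force: 51.3
```

{"method": "send_rows", "body": {"deltas": "0 0 -0.01 0; 0 0 -0.03 0; 0 0 -0.06 0; 0 0 -0.09 0; 0 0 -0.11 0"}}

```text
t: 17.7
eef_pos: [0.3686, -0.2804, 0.1289]
tool_rot: [0.001, 0.735, 0.678, 0.0]
contact_force: [-0.6, -0.6, -1.6]
gripper_width: 0.47
grasp_force: 51.3
```

{"method": "send_rows", "body": {"deltas": "0 0 0 0; 0 0 0 0"}}

```text
t: 17.9
eef_pos: [0.3679, -0.2803, 0.1267]
tool_rot: [0.001, 0.735, 0.678, -0.0]
contact_force: [-0.6, -0.2, -1.6]
gripper_width: 0.467
grasp_force: 51.4
```

```bash
python3 -c "
from h import *
go(.438,-.1185,.127,109.4)"
```

```text
go: 0.1670 0.0566 -0.0003 -24.09 | t 17.9 at [ 0.3679 -0.2803  0.1267] 85.31
```

{"method": "send_rows", "body": {"deltas": "0.034 0.011 0 -5; 0.068 0.023 0 -10; 0.102 0.034 0 -15; 0.136 0.046 0 -20; 0.167 0.0566 0 -24.1"}}

```text
t: 18.4
eef_pos: [0.4376, -0.1164, 0.1252]
tool_rot: [-0.001, 0.576, 0.817, -0.0]
contact_force: [1.0, -0.2, -1.4]
gripper_width: 0.465
grasp_force: 51.3
```

{"method": "send_rows", "body": {"deltas": "0 0 0 0; 0 0 0 0; 0 0 0 0"}}

```text
t: 18.7
eef_pos: [0.4369, -0.1192, 0.1254]
tool_rot: [-0.001, 0.578, 0.816, -0.001]
contact_force: [-0.7, -0.3, -0.9]
gripper_width: 0.468
grasp_force: 51.3
```

Run:
```python
from h import *
p=bot.read_camera("wrist"); save(p,"w5.png")
for r in bot.masks_of(p,"cover")[:1]:
    print(*rect(p,r["mask"],.108,.119)); print(*rect(p,r["mask"],.125,.14))
    w=cloud(p)[r["mask"]][:,2]; print(np.nanpercentile(w,[5,25,50,75,95]))
go(.438,-.1185,.127,109.4)
```

```text
[ 437.9 -118.4] [84.  92.3] 19.5 20531 0.1155
[ 436.8 -118.5] [64.9 60.4] 19.1 3306 0.1331
[0.1144665  0.11514253 0.11561852 0.11623208 0.13337731]
go: 0.0007 0.0011 -0.0012 -0.12 | t 18.8 at [ 0.4372 -0.1195  0.1258] 109.28
```

View pics/w5.png

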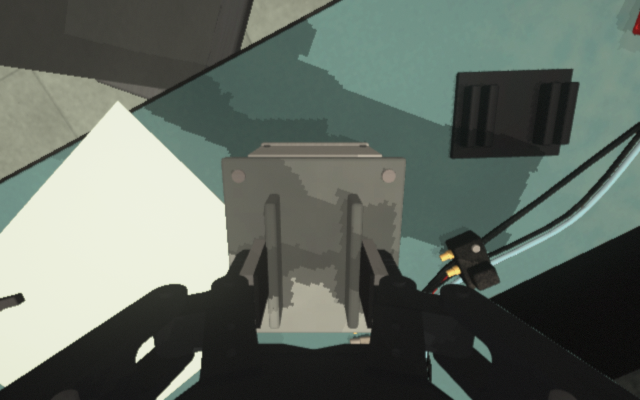

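The cover hangs level, square and within 1 mm of the cage centre. I'm lowering it.

{"method": "send_rows", "body": {"deltas": "0.0004 0.0007 0.015 0; 0.0004 0.0007 0.03 0; 0.0004 0.0007 0.04 0; 0.0004 0.0007 0.046 0; 0.0004 0.0007 0.048 0"}}

```text
t: 19.3
eef_pos: [0.4382, -0.118, 0.0778]
tool_rot: [-0.0, 0.578, 0.816, -0.0]
contact_force: [0.4, 0.5, -1.0]
gripper_width: 0.466
grasp_force: 51.3
```

{"method": "send_rows", "body": {"deltas": "0 0 0.001 0; 0 0 0.002 0; 0 0 0.003 0; 0 0 0.0035 0; 0 0 0.0035 0"}}

```text
t: 19.8
eef_pos: [0.4386, -0.1177, 0.0749]
tool_rot: [0.0, 0.578, 0.816, 0.0]
contact_force: [0.4, 0.3, -1.6]
gripper_width: 0.461
grasp_force: 51.3
```

{"method": "send_rows", "body": {"deltas": "0 0 0.001 0; 0 0 0.001 0; 0 0 0.001 0"}}

```text
t: 20.1
eef_pos: [0.4387, -0.1177, 0.0747]
tool_rot: [0.0, 0.578, 0.816, -0.0]
contact_force: [-3.5, 0.4, 11.6]
gripper_width: 0.462
grasp_force: 52.8
```

Contact. Release, rise, head for the fan.

{"method": "send_rows", "body": {"deltas": "0 0 -0.001 0; 0 0 -0.001 0; 0 0 -0.001 0; 0 0 -0.001 0", "claw": 0.7}}

```text
t: 20.5
eef_pos: [0.4386, -0.1177, 0.0747]
tool_rot: [-0.0, 0.578, 0.816, 0.0]
contact_force: [0.3, 0.0, 1.0]
gripper_width: 0.696
grasp_force: 0.0
```

{"method": "send_rows", "body": {"deltas": "0 0 -0.01 0; 0 0 -0.03 0; 0 0 -0.06 0; 0 0 -0.09 0; 0 0 -0.1 0"}}

```text
t: 21.0
eef_pos: [0.4402, -0.1178, 0.178]
tool_rot: [0.002, 0.578, 0.816, 0.001]
contact_force: [0.6, 0.5, 0.2]
gripper_width: 0.699
grasp_force: 0.0
```

Run:
```python
from h import *
p=bot.read_camera("wrist")
for r in bot.masks_of(p,"cover")[:1]:
    print(*rect(p,r["mask"],.060,.068)); print(*rect(p,r["mask"],.076,.088))
r=bot.masks_of(p,"cage"); print([rect(p,x["mask"],.053,.061) for x in r[:1]])
go(.549,-.370,.175,107.4)
```

```text
[ 439.8 -116.9] [84.  92.1] 19.7 10574 0.0649
[ 439.7 -116.7] [41.1 59.8] 19.4 1125 0.0825
[]
go: -0.2744 0.0203 0.0001 2.00 | t 21.1 at [ 0.4387 -0.1179  0.1751] 109.4
```

Run:
```python
from h import *
p=bot.read_camera("scene"); w=cloud(p)
for a,b in ((.095,.11),(.25,.37)):
    m=np.zeros((400,640),bool); m[20:195,325:412]=1
    m&=(w[...,0]<1.2)&(w[...,1]>-.45)
    print(rect(p,m,a,b))
r=bot.masks_of(p,"fan")
for x in r[:4]:
    m=x["mask"]; print(rect(p,m,.035,.05), p["img"][m].mean(0).round())
```

```text
(array([ 789.9, -160.2]), array([284. , 274.4]), 44.3, 1379, np.float64(0.1031))
(array([ 800.2, -147.1]), array([253.4, 245.8]), 45.1, 4086, np.float64(0.3113))
(array([ 657.6, -351.6]), array([22.3, 84.5]), 82.7, 219, np.float64(0.0411)) [ 33. 141. 128.]
(array([ 551.2, -370. ]), array([25.8, 83.6]), 15.5, 312, np.float64(0.0411)) [143. 125.  54.]
(array([616.8, 111.4]), array([30. , 82.8]), 11.6, 189, np.float64(0.0411)) [158.  38.  34.]
```

{"method": "send_rows", "body": {"deltas": "-0.045 0.003 0 0.5; -0.09 0.007 0 1; -0.135 0.01 0 2; -0.18 0.013 0 2; -0.2 0.015 0 2", "claw": 0.5}}

```text
t: 21.75
eef_pos: [0.5189, -0.3057, 0.1726]
tool_rot: [-0.001, 0.594, 0.805, -0.001]
contact_force: [-0.1, -0.4, 0.5]
gripper_width: 0.499
grasp_force: 0.0
```

{"method": "send_rows", "body": {"deltas": "0 0 0 0; 0 0 0 0; 0 0 0 0"}}

```text
t: 22.05
eef_pos: [0.5187, -0.2995, 0.1739]
tool_rot: [-0.001, 0.591, 0.807, 0.0]
contact_force: [-0.8, 0.4, 0.1]
gripper_width: 0.499
grasp_force: 0.0
```

Run:
```python
from h import *
p=bot.read_camera("wrist"); save(p,"w6.png")
for x in bot.masks_of(p,"fan")[:4]:
    m=x["mask"]; print(rect(p,m,.036,.05), p["img"][m].mean(0).round())
go(.549,-.370,.1,107.4)
```

```text
(array([ 304.6, -398.3]), array([80.5, 21.8]), 13.6, 2358, np.float64(0.0432)) [175.  54.  49.]
(array([ 551.1, -368.7]), array([20.5, 83.1]), 17.5, 1903, np.float64(0.0433)) [167. 152.  61.]
(array([ 644.1, -347.8]), array([18.8, 55.1]), 82.8, 820, np.float64(0.0432)) [ 48. 133. 118.]
go: -0.0760 0.0075 0.0745 0.14 | t 22.1 at [ 0.519  -0.2998  0.1745] 107.54
```

View pics/w6.png

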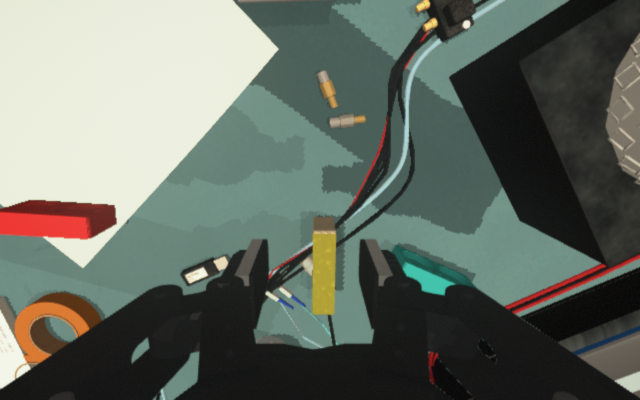

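The wrist view shows the yellow-topped fan at (324,265) between the fingers, with the red unit at (60,220) and the turquoise one at (430,275) clear. I'm moving over it and descending.

{"method": "send_rows", "body": {"deltas": "-0.035 0.005 0 0; -0.06 0.008 0 0; -0.0755 0.009 0.02 0; -0.0755 0.009 0.05 0; -0.0755 0.009 0.07 0"}}

```text
t: 22.65
eef_pos: [0.5498, -0.3701, 0.1031]
tool_rot: [-0.001, 0.592, 0.806, -0.0]
contact_force: [-0.2, 0.9, -0.2]
gripper_width: 0.499
grasp_force: 0.0
```

{"method": "send_rows", "body": {"deltas": "0 0 0.02 0; 0 0 0.04 0; 0 0 0.06 0; 0 0 0.07 0; 0 0 0.0765 0"}}

```text
t: 23.15
eef_pos: [0.5502, -0.3699, 0.0277]
tool_rot: [-0.0, 0.592, 0.806, 0.0]
contact_force: [-0.7, -0.5, 0.5]
gripper_width: 0.498
grasp_force: 0.0
```

Run:
```python
from h import *
go(.5505,-.369,.028,107.5)
```

```text
go: 0.0008 0.0005 -0.0003 -0.03 | t 23.1 at [ 0.5502 -0.3699  0.0277] 107.47
```

{"method": "send_rows", "body": {"deltas": "0 0.0005 0 0; 0 0.0005 0 0; 0 0.0005 0 0; 0 0.0005 0 0; 0 0.0005 0 0", "claw": 0.05, "force": 40}}

```text
t: 23.65
eef_pos: [0.5512, -0.3707, 0.029]
tool_rot: [0.0, 0.592, 0.806, 0.0]
contact_force: [-0.5, -0.5, 1.8]
gripper_width: 0.223
grasp_force: 44.8
```

{"method": "send_rows", "body": {"deltas": "0 0 -0.01 0; 0 0 -0.03 0; 0 0 -0.06 0; 0 0 -0.1 0; 0 0 -0.14 0"}}

```text
t: 24.15
eef_pos: [0.5506, -0.3702, 0.1701]
tool_rot: [-0.0, 0.592, 0.806, 0.0]
contact_force: [1.2, -1.0, -0.8]
gripper_width: 0.22
grasp_force: 44.4
```

{"method": "send_rows", "body": {"deltas": "0 0 0 0; 0 0 0 0"}}

```text
t: 24.35
eef_pos: [0.5515, -0.3708, 0.1701]
tool_rot: [0.001, 0.592, 0.806, 0.0]
contact_force: [-0.8, 0.1, -2.4]
gripper_width: 0.221
grasp_force: 44.4
```

Run:
```python
from h import *
go(.4386,-.1177,.168,109.4)
```

```text
go: 0.2753 -0.0319 0.0021 -1.98 | t 24.4 at [ 0.5515 -0.3708  0.1701] 107.42
```

{"method": "send_rows", "body": {"deltas": "0.045 -0.005 0 -0.5; 0.09 -0.01 0 -1; 0.13 -0.015 0 -2; 0.165 -0.019 0 -2; 0.19 -0.022 0 -2"}}

```text
t: 24.85
eef_pos: [0.4707, -0.1932, 0.167]
tool_rot: [-0.002, 0.577, 0.817, -0.0]
contact_force: [0.3, 0.1, -1.0]
gripper_width: 0.221
grasp_force: 44.4
```

{"method": "send_rows", "body": {"deltas": "0 0 0 0; 0 0 0 0; 0 0 0 0"}}

```text
t: 25.15
eef_pos: [0.4729, -0.1968, 0.1678]
tool_rot: [-0.0, 0.578, 0.816, -0.0]
contact_force: [0.6, -1.2, -1.3]
gripper_width: 0.225
grasp_force: 44.4
```

Run:
```python
from h import *
p=bot.read_camera("wrist"); save(p,"w7.png")
r=bot.masks_of(p,"cover")[0]
print(rect(p,r["mask"],.060,.068),rect(p,r["mask"],.076,.088))
for x in bot.masks_of(p,"fan")[:2]:
    try: print(rect(p,x["mask"],.175,.195))
    except Exception: pass
go(.4386,-.1177,.168,109.4)
```

```text
(array([ 439.8, -117.2]), array([84., 92.]), 19.7, 14964, np.float64(0.0648)) (array([ 439.6, -116.8]), array([41.1, 59.4]), 19.6, 1637, np.float64(0.0825))
(array([ 472.6, -192.5]), array([20.6, 78.2]), 19.4, 8467, np.float64(0.1821))
(array([0., 0.]), array([0., 0.]), 0.0, 0, np.float64(nan))
go: 0.0860 -0.0064 -0.0000 -0.06 | t 25.3 at [ 0.4731 -0.1967  0.168 ] 109.34
  return _methods._mean(a, axis=axis, dtype=dtype,
  ret = ret.dtype.type(ret / rcount)
```

View pics/w7.png

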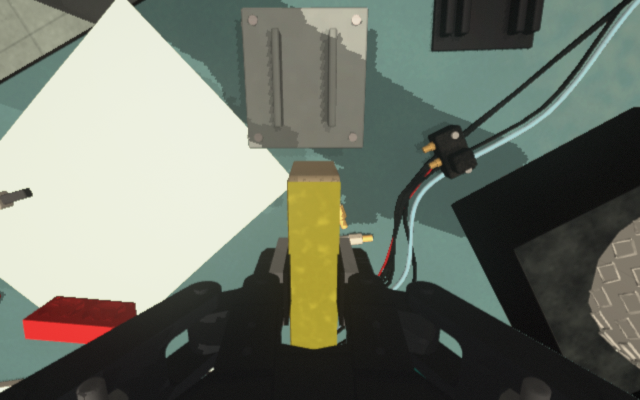

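{"method": "send_rows", "body": {"deltas": "0.035 -0.003 0 0; 0.065 -0.006 0 0; 0.085 -0.006 0 0; 0.085 -0.006 0 0; 0.085 -0.006 0 0"}}

```text
t: 25.8
eef_pos: [0.4395, -0.1182, 0.1684]
tool_rot: [0.0, 0.578, 0.816, 0.0]
contact_force: [-0.2, -0.0, -0.8]
gripper_width: 0.218
grasp_force: 44.4
```

{"method": "send_rows", "body": {"deltas": "0 0 0.02 0; 0 0 0.035 0; 0 0 0.045 0; 0 0 0.045 0"}}

```text
t: 26.2
eef_pos: [0.4386, -0.1183, 0.1221]
tool_rot: [-0.001, 0.578, 0.816, -0.0]
contact_force: [-0.2, 0.4, -0.2]
gripper_width: 0.223
grasp_force: 44.4
```

```bash
python3 - <<'E' 2>/dev/null
from h import *
p=bot.read_camera("wrist"); save(p,"w8.png")
r=bot.masks_of(p,"cover")[0]
print(rect(p,r["mask"],.060,.068),rect(p,r["mask"],.076,.088))
for x in bot.masks_of(p,"fan")[:2]: print(rect(p,x["mask"],.125,.15))
go(.4386,-.1177,.092,109.4)
E
```

```text
(array([0., 0.]), array([0., 0.]), 0.0, 0, np.float64(nan)) (array([0., 0.]), array([0., 0.]), 0.0, 0, np.float64(nan))
(array([ 437.8, -114.3]), array([21.8, 78.2]), 19.4, 8654, np.float64(0.1365))
(array([0., 0.]), array([0., 0.]), 0.0, 0, np.float64(nan))
go: 0.0007 -0.0009 0.0318 -0.01 | t 26.4 at [ 0.4397 -0.118   0.1238] 109.39
```

View pics/w8.png

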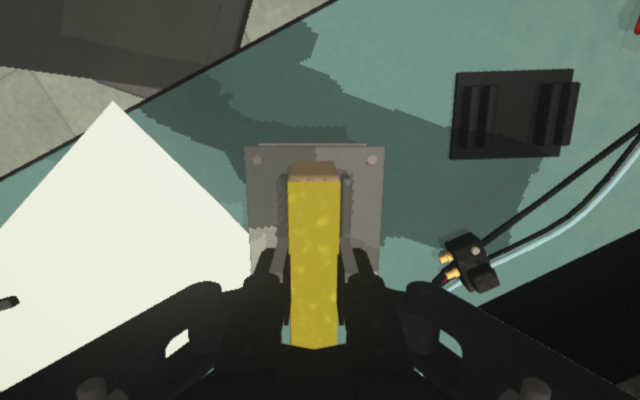

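{"method": "send_rows", "body": {"deltas": "0 0 0.01 0; 0 0 0.018 0; 0 0 0.024 0; 0 0 0.028 0; 0 0 0.0295 0"}}

```text
t: 26.85
eef_pos: [0.4388, -0.1175, 0.0932]
tool_rot: [-0.0, 0.578, 0.816, -0.0]
contact_force: [0.0, -0.5, -0.3]
gripper_width: 0.227
grasp_force: 44.4
```

{"method": "send_rows", "body": {"deltas": "0 0 0.001 0; 0 0 0.0015 0; 0 0 0.0015 0"}}

```text
t: 27.15
eef_pos: [0.439, -0.1175, 0.0928]
tool_rot: [-0.0, 0.578, 0.816, -0.0]
contact_force: [-3.1, 1.0, 5.6]
gripper_width: 0.225
grasp_force: 45.3
```

{"method": "send_rows", "body": {"deltas": "0 0 -0.001 0; 0 0 -0.001 0; 0 0 -0.001 0; 0 0 -0.001 0", "claw": 0.45}}

```text
t: 27.55
eef_pos: [0.4392, -0.1177, 0.0933]
tool_rot: [0.0, 0.578, 0.816, 0.0]
contact_force: [-0.0, -0.4, -0.1]
gripper_width: 0.45
grasp_force: 0.0
```

{"method": "send_rows", "body": {"deltas": "0 0 -0.01 0; 0 0 -0.03 0; 0 0 -0.06 0; 0 0 -0.09 0; 0 0 -0.09 0"}}

```text
t: 28.05
eef_pos: [0.4417, -0.1179, 0.1874]
tool_rot: [0.004, 0.578, 0.816, 0.001]
contact_force: [1.1, -0.6, 0.3]
gripper_width: 0.449
grasp_force: 0.0
```

{"method": "send_rows", "body": {"deltas": "-0.04 0 0 0; -0.08 0 0 0; -0.1 0 0 0; -0.1 0 0 0; -0.1 0 0 0"}}

```text
t: 28.55
eef_pos: [0.4719, -0.2111, 0.1828]
tool_rot: [-0.001, 0.578, 0.816, 0.0]
contact_force: [-0.2, 0.3, 0.1]
gripper_width: 0.45
grasp_force: 0.0
```

```bash
python3 - <<'E' 2>/dev/null
from h import *
p=bot.read_camera("wrist"); q=bot.read_camera("scene")
a=cv2.resize(p["img"][0:300,130:530],(480,360)); b=cv2.resize(q["img"][160:260,240:360],(432,360))
cv2.imwrite("pics/fin.png",cv2.resize(np.hstack([a,b])[:,:,::-1],(800,316)))
r=bot.masks_of(p,"cover")[0]
print(rect(p,r["mask"],.060,.068),rect(p,r["mask"],.076,.088))
for x in bot.masks_of(p,"fan")[:2]: print(rect(p,x["mask"],.095,.12))
for x in bot.masks_of(p,"cage")[:1]: print(rect(p,x["mask"],.0,.06),bot.landmark_of(p,"cage"))
print(st()[0]["t"],st()[1])
E
```

```text
(array([ 440.4, -118.9]), array([84.2, 87.3]), 19.5, 8940, np.float64(0.0648)) (array([ 439.8, -117.2]), array([41.2, 59. ]), 19.5, 1489, np.float64(0.0825))
(array([ 441.6, -122.5]), array([20.5, 70.3]), 19.4, 4187, np.float64(0.1072))
(array([0., 0.]), array([0., 0.]), 0.0, 0, np.float64(nan))
28.8 [ 0.47221296 -0.21079187  0.18336456]
```

View pics/fin.png

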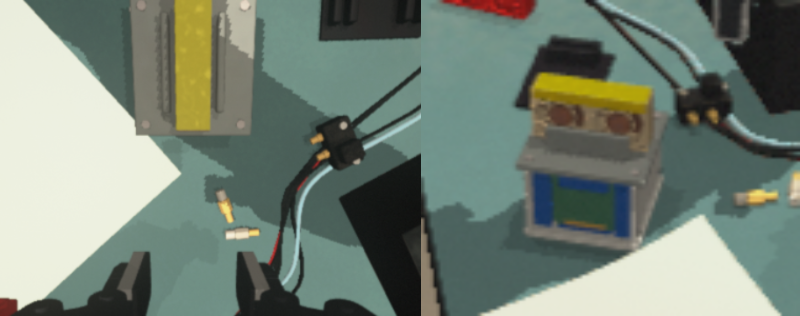

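The assembly looks right: cards in their guides, cover square on the cage, and the fan upright between the ribs, within about 1 mm of the cover's centre. The arm is clear, so I'm handing in.

```bash
python3 -c "
from station import bot
print(bot.hand_in())"
```

```text
the job is handed in; nothing more can be done
None
```

I put the module together in the order asked and handed it in at about 29 s: both cards seated in their matching guides, the cover flat and square on the cage within about 1.5 mm of centre, and the fan upright between its ribs.

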